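# Hold the rim latch drawn back with its key

### The arm

A 7-joint arm with a two-finger parallel gripper is mounted at the origin on the work surface. World frame = base frame: x ahead of the robot, y to its left, z up, the work surface at z = 0. Lengths are in m, angles in rad, forces in N, time in s.
With the tool pointing down it reaches from about 0.425 to 0.95 m from the base axis. Payload 4.7 kg.
Tool frame: the origin (TCP) lies on the centre line of the jaws, within the pads' length; the fingertips stand 19 mm ahead of it and the grasp point (between the pads) is the TCP; z points along the fingers, y is the line along which they close (so a half turn about z gives the same grasp; the last joint's range is limited). The gripper opens to 87 mm and grips with 3 to 60 N. Pads are 19 mm wide; open, the fingers measure 117 mm over their backs; the gripper's body (75 mm by 190 mm) begins 51 mm behind the grasp point.
Start: joints at [1.146, 0.469, -0.049, 1.532, 0.024, 1.141, -0.082], TCP at [0.26, -0.623, 0.242] pointing down, gripper open.
Joint ranges: [-2.59, 2.59], [-0.33, 1.99], [-1.39, 1.29], [0.1, 2.45], [-1.04, 4.18], [0.21, 1.99], [-2.66, 2.66]. Speed limits (rad/s): [2.57, 2.57, 3.14, 3.14, 3.14, 3.14, 3.14].

### API

Orientations are given as a 3x3 rotation matrix whose columns are the frame's x, y, z axes.
In Python, from station import * gives the robot as it stands. The module is installed in compiled form; this text tells all that it offers.
- The arm moves only by the tool send_rows, never from a script. Its argument "commands" is a list that holds one entry, the list of rows, each a list of 7 numbers: the turn, a rotation vector about the tool's x, y, z in degrees, then the shift along the tool's x, y, z in mm, then the closure in counts, from 0 (fully open) to 255 (shut). In form: [[[ax, ay, az, tx, ty, tz, hand], ...]]. A call has 1 to 10 rows; each row is the pose to reach, as a shift and turn from the pose commanded when the call began, along the tool's axes at that moment; what a row does not reach only later rows make up. A row lasts 1/10 s, in which the tool goes at most 50 mm and 8.59 degrees, less where a joint would pass 70% of its speed; a pose out of reach is approached as far as the arm can. A call with a gripper value outside its range is refused whole. The fingers move at their own pace and stop on an object; the grip force is fixed at half the most. Time passes only in rows, so rows that repeat a pose let the fingers close. It gives the time, the measured TCP pose, the force, the opening and the grip force at its end, in the units of the state.
- get_obs(): the state, without advancing time (a new reading comes with each control period).
- read_camera(name): name is "scene" or "top"; returns (picture, depth): 384x512x3 uint8, red, green, blue; 384x512 float32, m along the optical axis (not along the pixel's ray), 0 where there is no reading.
- calibration(name): a dict with "fx", "fy", "cx", "cy" (pixels), "R" (3x3) and "t" (3): a world point X has camera coordinates R X + t. Camera axes: x right, y down, z forward; pixel columns grow to the right and rows downward; lengths in m; the calibration is good to about 2 mm. A picture is of the moment at which its call begins. calibration takes no time and is no camera call.
- job_done(): hands the job in; it is judged then, once.
The state is a dict: "t": time; "q": joint angles; "qd": joint speeds; "joint_torque": joint torques, N m; "tcp_pos": TCP position; "tool_rot": TCP orientation; "contact_force": force on the tool from outside, world axes, zero at the start; "wrist_torque": the same for the moment, N m; "width": opening from 0.0 (shut) to 1.0 (fully open); "grip_force": force on a finger pad.
Only numpy, scipy, OpenCV 4.12 (cv2) and the standard library are available. Lean on these libraries where they do the work, as an engineer would, in place of code of your own. Each camera call takes 0.05 s, during which the arm holds its last target. There are 200 camera calls.

### The job

Take the key out of its wooden rest, push it down fully home into the keyhole of the rim latch lock (its pins are sticky and sprung, so it may need a wiggle and a firm push), then turn it a quarter turn clockwise to its stop so that the sprung bolt draws back out of its keeper. Finish holding it there: the program ends with the gripper still gripping the upright, fully inserted key in the turned position, because the latch springs back if it is let go. Leave the pipe fittings on the bench where they are.

Things in the scene. Friction and masses are not known exactly. Their poses are not given: they have to be found in the camera images.
- key: Double-bit key, loose, 65 mm tall, 56 to 98 g, upright in the rest, bit down. Origin: centre of its lower end; z up the key. z 0-16 mm: flat steel bit 14 mm wide (x), 5 mm thick (y), its last 6 mm tapered to 12 x 2 mm; 16-27 mm: round shank 5 mm thick; 27-31 mm: round collar 22 mm across; 31-65 mm: black flat bow. A half turn about z makes no difference.
- key_bow (a point): Middle of the key's black bow, on the key's axis 48 mm above its lower end; axes as the key's. The bow is 30 mm wide (x), 10 mm thick (y), 34 mm high: grip it from above across its 10 mm.
- rest: Wooden block 60 (x) x 50 (y) x 36 mm high, fixed. Origin: centre of its underside. The key stands in a loose slot 17 (x) x 8 mm (y) in the middle of its top, its collar on the block's top: the key's lower end is 9 mm above the bench, the bow's top 74 mm. The key must rise 30 mm to come free.
- lock: Rim latch lock: steel case 96 (x) x 76 (y) mm, flat top 52 mm above the bench, on a plywood board 160 x 110 x 12 mm fixed to the bench; at its +x end stands a keeper of two cheeks and a back plate (top 46 mm). Origin: on the bench straight below the keyhole, the case's middle; x along the long side of the keyhole towards the keeper, z up.
- keyhole (a point): Centre of the keyhole's mouth in the case top; axes as the lock's. Slot 16.4 (x) x 7.4 mm (y), 3 mm lead-in chamfer, through the 8 mm top plate, crossed by two sprung pins (snags to 10 N); from 10 mm down a stiff sprung follower resists with 5 to 9 N (to 18 N if off-centre). Fully home the collar lies on the case top, the key's lower end 27 mm below this point; it turns only from 24 mm down.
- rotor (a joint): Angle in rad of the rotor in the case that the bit turns: 0 at rest (in line with the keyhole), growing clockwise seen from above, stop at 1.5. A spring (0.03 N m at 0, about 0.11 at the stop) turns it back when let go. The bit has about 0.15 rad of play in it: the key turns about 1.65 rad to reach the stop.
- bolt (a joint): Travel of the brass latch bolt on the lock's +x side in m: 0 shot into the keeper, 0.027 drawn back (0.018 m per rad of the rotor).
- nipple: Bystander: galvanized pipe nipple, 27 mm in diameter, 75 mm tall, standing on end. Origin: centre of its underside.
- cap: Bystander: chrome pipe cap, 40 mm in diameter, 29 mm high. Origin: centre of its underside.
- coupling: Bystander: orange plastic pipe coupling, 42 mm in diameter, 54 mm tall, standing on end. Origin: centre of its underside.
- banjo: Bystander: brass banjo fitting lying flat, round eye 28 mm across and 14 mm high with a 30 mm stem along its +x. Origin: centre of the eye's underside.
Mind the look-alikes: they are no part of the job. What is shaped like the rest but green or purple is not meant.

How it is judged:
By the outcome, as a careful person would: the job done as asked, in the order asked, and still so for the second after the job is handed in, while the arm keeps its last pose, push and grip.
It also fails if it takes over 64 s, if anything falls off the work surface, if the arm or the gripper's body presses on something with over 40 N, if the wrist force passes 120 N, or if a joint passes its speed limit or range.

## Working session

There is one attempt and no reset: what is moved stays moved. The work goes in short steps, Python scripts to look and compute and a tool call to move; the robot and the scene stay as the last step left them, time stands still between calls to the robot, and variables do not carry over. Pictures are saved under pics/ and viewed, at most 10 in all, crops included, and the job is handed in when it is done.

Besides the shell and the picture viewer there is one more tool, called by a JSON object that holds its "fn" and its "kwargs", one argument or row to a line. send_rows: Moves the arm, as the interface text tells. Its arguments: {"type":"object","properties":{"commands":{"type":"array","items":{"type":"array","items":{"type":"array","items":{"type":"number"}}}}},"required":["commands"]}

```bash
mkdir -p pics; cat > h.py <<'E'
from station import *
import numpy as np, cv2
def save(n,im): cv2.imwrite('pics/'+n+'.png',cv2.cvtColor(im,cv2.COLOR_RGB2BGR))
def ray(c,u,v):
    k=calibration(c);R=np.array(k['R']);t=np.array(k['t'])
    d=R.T@np.array([(u-k['cx'])/k['fx'],(v-k['cy'])/k['fy'],1]);return -R.T@t,d
def onz(c,u,v,z):
    o,d=ray(c,u,v);return o+d*(z-o[2])/d[2]
def pts(c,D):
    k=calibration(c);v,u=np.mgrid[:384,:512]
    P=np.stack([(u-k['cx'])/k['fx']*D,(v-k['cy'])/k['fy']*D,D],-1)
    return (P-np.array(k['t']))@np.array(k['R'])
def proj(c,X):
    k=calibration(c);p=np.array(k['R'])@X+np.array(k['t']);return k['fx']*p[0]/p[2]+k['cx'],k['fy']*p[1]/p[2]+k['cy']
E
python3 - <<'E'
from h import *
np.set_printoptions(precision=4,suppress=True)
for c in('scene','top'):
    im,D=read_camera(c);save(c+'0',im);np.savez(c+'0.npz',im=im,D=D)
    k=calibration(c);print(c,k['fx'],-np.array(k['R']).T@k['t'],np.array(k['R']))
o=get_obs();print({k:o[k] for k in('t','tcp_pos','tool_rot','contact_force','width')})
E
```

```text
scene 397.6299139015478 [1.105  0.2224 0.6589] [[-0.3     0.9539 -0.0062]
 [ 0.7171  0.2212 -0.6609]
 [-0.6291 -0.2027 -0.7504]]
top 449.7433656612443 [0.3924 0.0545 1.1032] [[-0.0303 -0.9992 -0.0249]
 [-0.9831  0.0343 -0.18  ]
 [ 0.1807  0.019  -0.9834]]
{'t': 0.1, 'tcp_pos': array([ 0.2601, -0.6223,  0.2406]), 'tool_rot': array([[ 0.9227,  0.3856, -0.0007],
       [ 0.3856, -0.9227,  0.0016],
       [-0.0001, -0.0017, -1.    ]]), 'contact_force': array([0.0199, 0.3136, 0.3646]), 'width': 1.0030260983899655}
```

View pics/scene0.png

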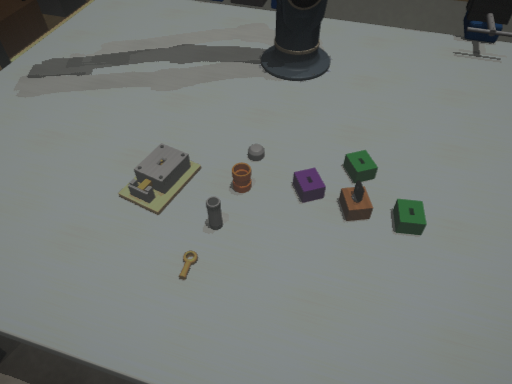

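View pics/top0.png

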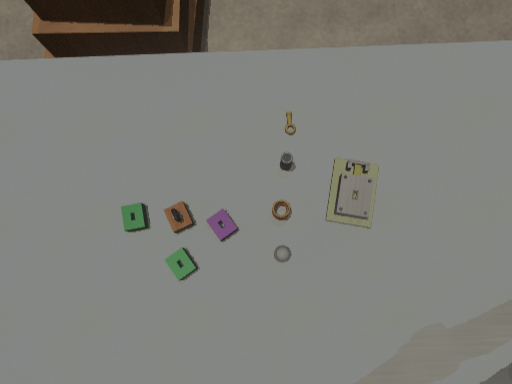

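The wanted key is the black bow in the brown wooden rest: scene (357,203), top (178,216). It could be mistaken for the green blocks (scene (361,165) and (409,216); top (181,264) and (134,216)) or the purple block (scene (310,184), top (222,225)). Only the brown one carries a key. The lock is at scene (162,168) and top (354,195). I'll check this in one close crop.

```bash
python3 - <<'E'
from h import *
s=np.load('scene0.npz')['im'];t=np.load('top0.npz')['im']
f=lambda im,u,v,w,h,k:cv2.resize(im[v:v+h,u:u+w],(400,300),interpolation=cv2.INTER_CUBIC)
save('crop0',np.vstack([np.hstack([f(s,327,170,60,45*1,0),f(t,148,194,60,45,0)]),np.hstack([f(s,112,137,96,72,0),f(t,306,159,96,72,0)])]))
E
```

```text
(no output)
```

View pics/crop0.png

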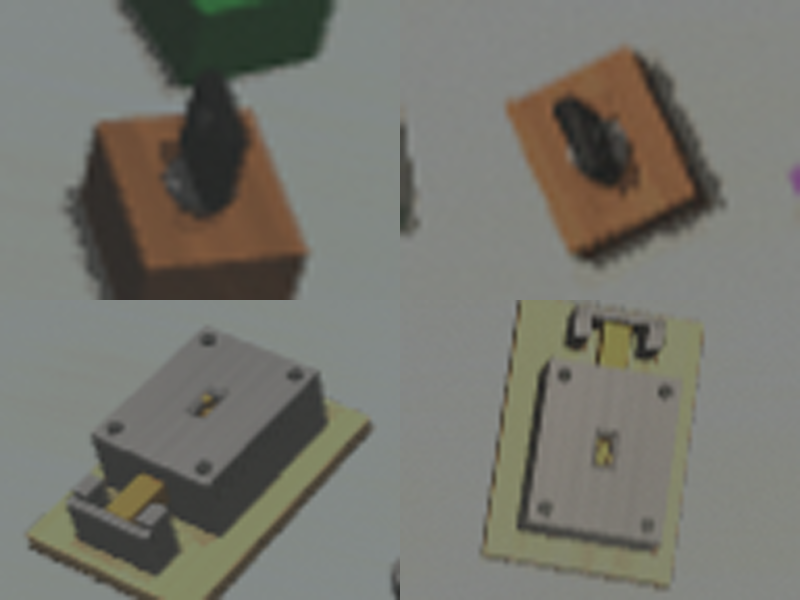

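The crop shows the black key with its steel collar standing in the brown block. The block's top-face corners (top view) are near pixels (182,201), (164,209), (192,223) and (174,232). The lock's four screws and slot are clear in both views. Next I'll triangulate these.

```bash
cat >> h.py <<'E'
def tri(a,b):
    (o1,d1),(o2,d2)=ray('scene',*a),ray('top',*b);d1=d1/np.linalg.norm(d1);d2=d2/np.linalg.norm(d2)
    s=np.linalg.lstsq(np.stack([d1,-d2],1),o2-o1,rcond=None)[0]
    p,q=o1+s[0]*d1,o2+s[1]*d2;return (p+q)/2,np.linalg.norm(p-q)*1000
E
python3 - <<'E'
from h import *
np.set_printoptions(precision=4,suppress=True)
R=lambda x,y:(327+x/6.667-.5,170+y/6.667-.5)
T=lambda x,y:(148+(x-400)/6.667-.5,194+y/6.667-.5)
S2=lambda x,y:(112+x/4.1667-.5,137+(y-300)/4.1667-.5)
T2=lambda x,y:(306+(x-400)/4.1667-.5,159+(y-300)/4.1667-.5)
print('lock')
for a,b in [((208,339),(545,508)),((295,374),(647,525)),((204,467),(665,392)),((115,428),(564,375)),((208,404),(604,449))]:
    print(*tri(S2(*a),T2(*b)))
print('rest')
# scene corners: near(bottom)=(148,268),(305,250); far (98,125),(250,110)
# top crop: up=+x world, left=+y. scene: right=+y, down=+x
for a,b in [((98,123),(695,195)),((148,268),(628,47)),((305,250),(507,103)),((252,110),(572,253))]:
    print(*tri(R(*a),T(*b)))
print('keyhole z52',onz('scene',*S2(208,404),.052),onz('top',*T2(604,449),.052))
for n in('scene','top'):
    z=np.load(n+'0.npz');im,D=z['im'],z['D'];P=pts(n,D)
    c=np.array([.45,.37]) if 0 else None
    u,v=((357,200) if n=='scene' else (178,216))
    sub=np.s_[v-32:v+28,u-30:u+30]
    h=im[sub].max(-1)<70; p=P[sub];
    m=h&(p[...,2]>.045)&(p[...,2]<.09)
    q=p[m];print(n,m.sum(),q.mean(0),q.min(0),q.max(0))
    hi=q[q[:,2]>.062];print(' hi',len(hi),hi.mean(0) if len(hi) else '')
    xy=q[:,:2]-q[:,:2].mean(0);w,V=np.linalg.eigh(xy.T@xy/len(xy));print(np.sqrt(w),np.degrees(np.arctan2(V[1,1],V[0,1])))
E
```

```text
lock
[ 0.546  -0.1454  0.0771] 46.91026433464183
[ 0.5222 -0.1658  0.0327] 47.180190322303645
[ 0.5992 -0.1833  0.03  ] 46.075698708024944
[ 0.6206 -0.1594  0.079 ] 45.128521135920984
[ 0.5721 -0.1639  0.0512] 0.590935030746147
rest
[0.5191 0.2243 0.0355] 1.3626754548760815
[0.5736 0.2482 0.0362] 1.376455624441856
[0.5543 0.292  0.038 ] 0.9038125886337869
[0.4996 0.2692 0.0357] 0.00992001071486299
keyhole z52 [ 0.5728 -0.1637  0.052 ] [ 0.5718 -0.1635  0.052 ]
scene 137 [0.5409 0.2578 0.0629] [0.5225 0.249  0.0456] [0.5514 0.2674 0.0751]
 hi 76 [0.5396 0.2577 0.0705]
[0.0025 0.0089] -150.94009028580365
top 66 [0.5353 0.257  0.0689] [0.5239 0.2497 0.0474] [0.5481 0.2669 0.0763]
 hi 55 [0.5358 0.2576 0.0719]
[0.003  0.0082] -155.3820233452553
```

```bash
cat >> h.py <<'E'
def go(xyz,yaw):
    "turn about tool z (deg) and shift (mm, tool axes) from the present pose to a target"
    o=get_obs();R=np.array(o['tool_rot']);d=R.T@(np.array(xyz)-o['tcp_pos'])*1000
    y=np.degrees(np.arctan2(R[1,0],R[0,0]))
    tilt=np.degrees(np.cross(R[:,2],[0,0,-1]))@R
    print('t',o['t'],'pos',o['tcp_pos'].round(4),'yaw',y.round(2),'q7',round(o['q'][6],2),'F',np.round(o['contact_force'],1),'w',round(o['width'],3),'grip',round(o['grip_force'],1))
    print(' az',round(-((yaw-y+180)%360-180),2),'shift',d.round(1),'tilt fix',tilt.round(2))
E
python3 - <<'E'
from h import *
np.set_printoptions(precision=4,suppress=True)
S2=lambda x,y:(112+x/4.1667-.5,137+(y-300)/4.1667-.5)
T2=lambda x,y:(306+(x-400)/4.1667-.5,159+(y-300)/4.1667-.5)
P=[]
for a,b in [((204,467),(564,375)),((115,428),(665,392)),((208,339),(647,525)),((295,374),(545,508))]:
    p,e=tri(S2(*a),T2(*b));P.append(p);print(p,e)
P=np.array(P);print(P.mean(0));f=lambda d:np.degrees(np.arctan2(d[1],d[0]))
print(f(P[0]-P[3]),f(P[1]-P[2]),f(P[0]-P[1])-90,f(P[3]-P[2])-90)
E
```

```text
[ 0.6155 -0.1441  0.053 ] 1.0123562506989177
[ 0.6036 -0.2007  0.0527] 1.1634892187519812
[ 0.5278 -0.1849  0.053 ] 1.5049219467117523
[ 0.5393 -0.1284  0.053 ] 1.128777961954393
[ 0.5716 -0.1645  0.0529]
-11.654676693264086 -11.747926112969202 -11.799509121790564 -11.465349002331152
```

{"fn": "send_rows", "kwargs": {
  "commands": [
    [[0, 0, -85, 480, -260, 10, 0], [0, 0, -85, 480, -260, 10, 0], [0, 0, -85, 480, -260, 10, 0], [0, 0, -85, 480, -260, 10, 0], [0, 0, -85, 480, -260, 10, 0], [0, 0, -85, 480, -260, 10, 0], [0, 0, -85, 480, -260, 10, 0], [0, 0, -85, 480, -260, 10, 0], [0, 0, -85, 480, -260, 10, 0], [0, 0, -85, 480, -260, 10, 0]]
  ]
}}

```text
t: 1.1
tcp_pos: [0.5747, -0.2321, 0.2321]
tool_rot: [[-0.309, 0.951, -0.0], [0.951, 0.309, -0.0], [0.0, -0.0, -1.0]]
contact_force: [0.2, -1.0, -0.4]
width: 0.996
grip_force: 0.0
```

```bash
python3 -c "
from h import *
go([.5367,.2584,.16],203.2)"
```

```text
t 1.1 pos [ 0.5747 -0.2321  0.2321] yaw 107.99 q7 0.43 F [ 0.2 -1.  -0.4] w 0.996 grip 0.0
 az -95.21 shift [478.3 115.3  72.1] tilt fix [-0.03 -0.    0.  ]
```

{"fn": "send_rows", "kwargs": {
  "commands": [
    [[0, 0, -85, 478, 115, 50, 0], [0, 0, -85, 478, 115, 50, 0], [0, 0, -85, 478, 115, 50, 0], [0, 0, -85, 478, 115, 50, 0], [0, 0, -85, 478, 115, 50, 0], [0, 0, -85, 478, 115, 50, 0], [0, 0, -85, 478, 115, 50, 0], [0, 0, -85, 478, 115, 50, 0], [0, 0, -85, 478, 115, 50, 0], [0, 0, -85, 478, 115, 50, 0]]
  ]
}}

```text
t: 2.1
tcp_pos: [0.5377, 0.2589, 0.1819]
tool_rot: [[-0.974, -0.226, -0.0], [-0.226, 0.974, 0.0], [0.0, 0.0, -1.0]]
contact_force: [-0.3, 0.7, 0.1]
width: 0.999
grip_force: 0.0
```

```bash
python3 -c "
from h import *
go([.5367,.2584,.16],203.2)"
```

```text
t 2.1 pos [0.5377 0.2589 0.1819] yaw -166.94 q7 0.86 F [-0.3  0.7  0.1] w 0.999 grip 0.0
 az -10.14 shift [ 1.1 -0.3 21.9] tilt fix [ 0.01 -0.02 -0.  ]
```

{"fn": "send_rows", "kwargs": {
  "commands": [
    [[0, 0, -8, 1, 0, 45, 0], [0, 0, -10.1, 1, 0, 75, 100], [0, 0, -10.1, 1, 0, 90, 100], [0, 0, -10.1, 1, 0, 105, 100], [0, 0, -10.1, 1, 0, 118, 100], [0, 0, -10.1, 1, 0, 118, 100], [0, 0, -10.1, 1, 0, 118, 100]]
  ]
}}

```text
t: 2.8
tcp_pos: [0.538, 0.2567, 0.0651]
tool_rot: [[-0.922, -0.387, 0.001], [-0.387, 0.922, 0.001], [-0.001, 0.0, -1.0]]
contact_force: [-0.2, 0.9, 0.7]
width: 0.622
grip_force: 0.0
```

```bash
python3 - <<'E'
from h import *
go([.5367,.2584,.063],203.2)
f=lambda im,u,v,w,h:cv2.resize(im[v:v+h,u:u+w],(400,300),interpolation=cv2.INTER_CUBIC)
s,_=read_camera('scene');t,_=read_camera('top')
save('grasp1',np.hstack([f(s,317,160,80,60),f(t,138,186,80,60)]))
E
```

```text
t 2.8 pos [0.538  0.2567 0.0651] yaw -157.25 q7 0.89 F [-0.2  0.9  0.7] w 0.622 grip 0.0
 az -0.45 shift [0.6 2.1 2.1] tilt fix [0.   0.07 0.  ]
```

View pics/grasp1.png

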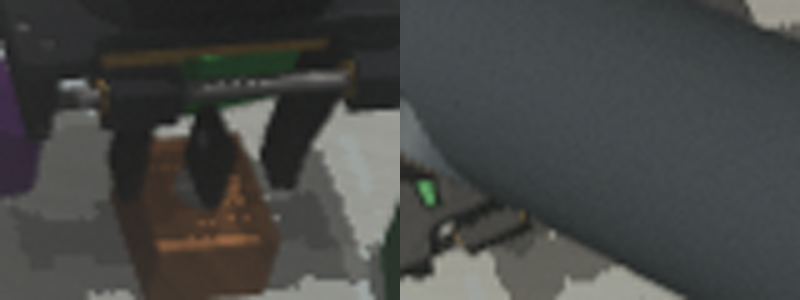

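The scene view shows the open fingers straddling the bow at crop (205,160), with the tips above the block top. The TCP is 2 mm off across the jaws, so I'll correct that and then close.

{"fn": "send_rows", "kwargs": {
  "commands": [
    [[0, 0, -0.4, 0.6, 2.1, 2, 100], [0, 0, -0.4, 0.6, 2.1, 2, 150], [0, 0, -0.4, 0.6, 2.1, 2, 190], [0, 0, -0.4, 0.6, 2.1, 2, 190], [0, 0, -0.4, 0.6, 2.1, 2, 190]]
  ]
}}

```text
t: 3.4
tcp_pos: [0.5362, 0.2581, 0.0624]
tool_rot: [[-0.919, -0.394, 0.0], [-0.394, 0.919, -0.0], [-0.0, -0.0, -1.0]]
contact_force: [0.5, 0.5, 0.5]
width: 0.33
grip_force: 0.0
```

```bash
python3 -c "
from h import *
go([.5367,.2584,.063],203.2)"
```

```text
t 3.4 pos [0.5362 0.2581 0.0624] yaw -156.83 q7 0.89 F [0.5 0.5 0.5] w 0.33 grip 0.0
 az -0.03 shift [-0.5  0.1 -0.6] tilt fix [-0.01  0.01 -0.  ]
```

Aligned; closing now.

{"fn": "send_rows", "kwargs": {
  "commands": [
    [[0, 0, 0, 0, 0, 0, 210], [0, 0, 0, 0, 0, 0, 230], [0, 0, 0, 0, 0, 0, 255], [0, 0, 0, 0, 0, 0, 255], [0, 0, 0, 0, 0, 0, 255], [0, 0, 0, 0, 0, 0, 255], [0, 0, 0, 0, 0, 0, 255]]
  ]
}}

```text
t: 4.1
tcp_pos: [0.5362, 0.2582, 0.0624]
tool_rot: [[-0.919, -0.394, 0.0], [-0.394, 0.919, -0.0], [-0.0, -0.0, -1.0]]
contact_force: [0.4, -0.4, -0.7]
width: 0.108
grip_force: 30.0
```

```bash
python3 -c "
from h import *
go([.5367,.2584,.063],203.2);print(get_obs()['wrist_torque'])"
```

```text
t 4.1 pos [0.5362 0.2582 0.0624] yaw -156.82 q7 0.89 F [ 0.4 -0.4 -0.7] w 0.108 grip 30.0
 az -0.02 shift [-0.6 -0.  -0.6] tilt fix [-0.  0.  0.]
[ 0.18950621 -0.09583352 -0.03465862]
```

{"fn": "send_rows", "kwargs": {
  "commands": [
    [[0, 0, 0, 0, 0, -10, 255], [0, 0, 0, 0, 0, -25, 255], [0, 0, 0, 0, 0, -45, 255], [0, 0, 0, 0, 0, -80, 255], [0, 0, 0, 0, 0, -120, 255], [0, 0, 0, 0, 0, -138, 255], [0, 0, 0, 0, 0, -138, 255]]
  ]
}}

```text
t: 4.8
tcp_pos: [0.5375, 0.2599, 0.2049]
tool_rot: [[-0.919, -0.394, 0.007], [-0.394, 0.919, 0.003], [-0.008, 0.0, -1.0]]
contact_force: [-0.1, -0.0, -1.2]
width: 0.113
grip_force: 30.0
```

```bash
python3 - <<'E'
from h import *
go([.572,-.164,.2],168.3)
s,_=read_camera('scene');o=get_obs();X=o['tcp_pos']
u,v=proj('scene',X-[0,0,.03]);u,v=int(u),int(v);print(u,v)
save('lift1',cv2.resize(s[v-45:v+45,u-60:u+60],(800,600),interpolation=cv2.INTER_CUBIC))
E
```

```text
t 4.8 pos [0.5375 0.2599 0.2049] yaw -156.82 q7 1.02 F [-0.1 -0.  -1.2] w 0.113 grip 30.0
 az 34.88 shift [ 135.2 -403.2    3.8] tilt fix [ 0.01  0.43 -0.  ]
370 148
```

View pics/lift1.png

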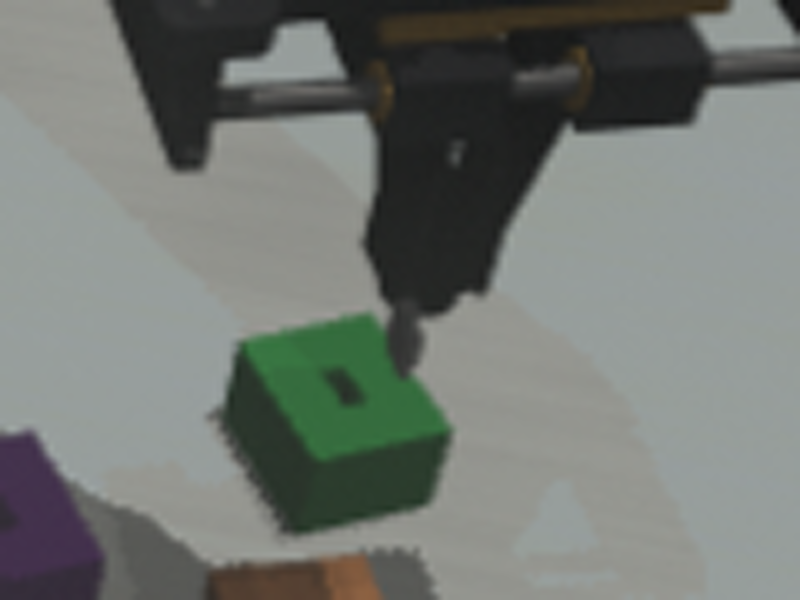

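The key is in the fingers. Its lower part is at crop (405,340) with the tip near (405,375), but the collar isn't clear against the green block. I'll carry it over the lock and check how it sits in the hand using depth.

{"fn": "send_rows", "kwargs": {
  "commands": [
    [[0, 0.2, 4, 15, -40, 0, 255], [0, 0.4, 8, 30, -80, 0, 255], [0, 0.4, 12, 45, -120, 2, 255], [0, 0.4, 16, 60, -160, 4, 255], [0, 0.4, 20, 75, -205, 4, 255], [0, 0.4, 24, 90, -250, 4, 255], [0, 0.4, 28, 105, -295, 4, 255], [0, 0.4, 32, 120, -340, 4, 255], [0, 0.4, 34, 130, -380, 4, 255], [0, 0.4, 34.9, 135, -403, 4, 255]]
  ]
}}

```text
t: 5.85
tcp_pos: [0.5695, -0.1701, 0.1948]
tool_rot: [[-0.978, 0.209, -0.01], [0.209, 0.978, -0.002], [0.009, -0.004, -1.0]]
contact_force: [0.2, 0.7, -1.3]
width: 0.114
grip_force: 30.0
```

{"fn": "send_rows", "kwargs": {
  "commands": [
    [[0, 0, 0, 0, 0, 0, 255], [0, 0, 0, 0, 0, 0, 255], [0, 0, 0, 0, 0, 0, 255]]
  ]
}}

```text
t: 6.15
tcp_pos: [0.5706, -0.1626, 0.1962]
tool_rot: [[-0.98, 0.199, -0.007], [0.199, 0.98, 0.001], [0.007, -0.001, -1.0]]
contact_force: [0.4, 0.3, -1.0]
width: 0.107
grip_force: 30.0
```

```bash
python3 - <<'E'
from h import *
np.set_printoptions(precision=1,suppress=True)
go([.572,-.164,.2],168.3)
o=get_obs();X=np.array(o['tcp_pos']);R=np.array(o['tool_rot'])
for c in('scene','top'):
    s,D=read_camera(c)
    np.savez(c+'1.npz',im=s,D=D,X=X,R=R)
    p=(pts(c,D)-X)@R*1000
    m=(D>0)&(np.abs(p[...,:2])<40).all(-1)&(p[...,2]>15)&(p[...,2]<75)
    for lo in range(15,70,4):
        q=p[m&(p[...,2]>=lo)&(p[...,2]<lo+4)]
        if len(q)>2: print(c,lo,len(q),'x',q[:,0].min(),q[:,0].max(),'y',q[:,1].min(),q[:,1].max())
    if c=='scene':
        u,v=proj(c,X+[0,0,-.03]);u,v=int(u),int(v);print(u,v)
        save('over1',cv2.resize(s[v-45:v+45,u-60:u+60],(800,600),interpolation=cv2.INTER_CUBIC))
E
```

```text
t 6.15 pos [ 0.6 -0.2  0.2] yaw 168.51 q7 1.23 F [ 0.4  0.3 -1. ] w 0.107 grip 30.0
 az 0.21 shift [-1.7 -1.1 -3.8] tilt fix [-0.  -0.4 -0. ]
scene 15 31 x -15.52555895685099 11.470442731862995 y -14.122737780200486 15.037718798716284
scene 19 8 x -15.486878309995364 -0.8710707667913581 y -12.507731819942032 10.289586834258378
scene 23 16 x -10.60604816404615 6.408941010109777 y 1.8957385028266247 11.62923502239313
scene 35 12 x -6.101215079804358 5.538418433230344 y -2.0619067584173405 4.3735299041835125
scene 39 12 x -8.651848550724434 6.291234625601893 y -2.150958173198292 3.320933407823234
scene 43 8 x -7.350834395015232 6.168132332454807 y -0.1107350785162635 4.2967466473052065
scene 47 10 x -6.5843127808212545 5.258391227824716 y -0.39541543477031904 3.17635013998388
scene 51 3 x -5.213724912727462 4.236130165256918 y 0.4055302934955069 1.3010053801438837
151 119
```

View pics/over1.png

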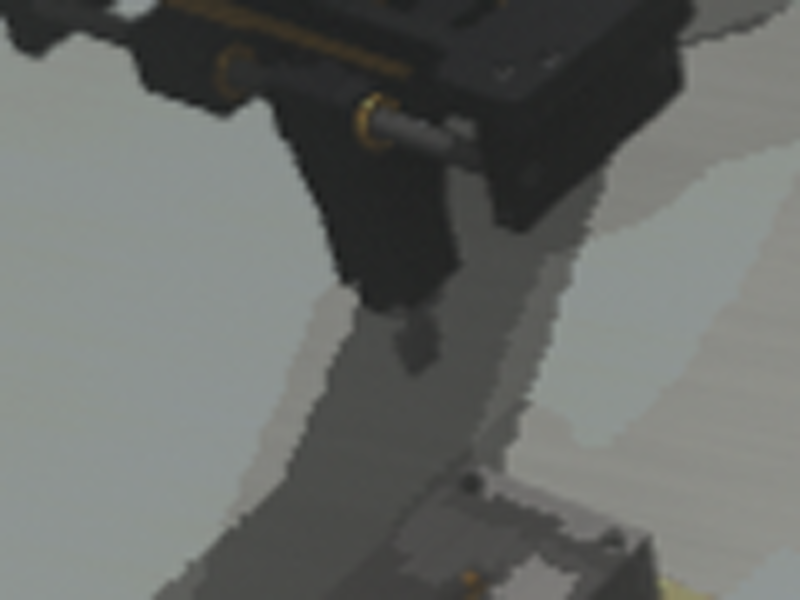

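The bit hangs straight below the fingers at crop (418,345), with its tip about 53 mm below the TCP and its width along the tool's x axis. So the key sits upright in the grip. I'll lower it to just above the keyhole and check from there.

{"fn": "send_rows", "kwargs": {
  "commands": [
    [[0, -0.2, 0.2, -1.7, -1.1, 30, 255], [0, -0.4, 0.2, -1.7, -1.1, 60, 255], [0, -0.4, 0.2, -1.7, -1.1, 75, 255], [0, -0.4, 0.2, -1.7, -1.1, 84, 255], [0, -0.4, 0.2, -1.7, -1.1, 84, 255], [0, -0.4, 0.2, -1.7, -1.1, 84, 255], [0, -0.4, 0.2, -1.7, -1.1, 84, 255]]
  ]
}}

```text
t: 6.95
tcp_pos: [0.5725, -0.1668, 0.1137]
tool_rot: [[-0.978, 0.207, 0.002], [0.207, 0.978, -0.003], [-0.003, -0.002, -1.0]]
contact_force: [0.9, 0.8, -0.7]
width: 0.116
grip_force: 30.0
```

```bash
python3 - <<'E'
from h import *
np.set_printoptions(precision=1,suppress=True)
go([.572,-.164,.11],168.3)
o=get_obs();X=np.array(o['tcp_pos']);R=np.array(o['tool_rot'])
c='scene';Ds=[];ims=[]
for _ in range(2):
    s,D=read_camera(c);ims.append(s);Ds.append(D)
s=ims[0];D=np.mean(Ds,0)
p=(pts(c,D)-X)@R*1000
m=(D>0)&(np.abs(p[...,:2])<30).all(-1)
for lo in range(19,56,4):
    q=p[m&(p[...,2]>=lo)&(p[...,2]<lo+4)]
    if len(q)>2: print(lo,len(q),'x',q[:,0].min(),q[:,0].max(),'y',q[:,1].min(),q[:,1].max())
u,v=proj(c,X+[0,0,-.05]);u,v=int(u),int(v)
pr=[proj(c,X+R@np.array(a)/1000) for a in((-6,0,53.4),(6,0,53.4),(0,0,58.4))]
print(u,v,[(round((a-u+40)*10),round((b-v+30)*10)) for a,b in pr])
save('near1',cv2.resize(s[v-30:v+30,u-40:u+40],(800,600),interpolation=cv2.INTER_CUBIC))
E
```

```text
t 6.95 pos [ 0.6 -0.2  0.1] yaw 168.08 q7 1.16 F [ 0.9  0.8 -0.7] w 0.116 grip 30.0
 az -0.22 shift [1.1 2.7 3.7] tilt fix [-0.1  0.2  0. ]
19 7 x -13.948304993090472 -1.1681847801337932 y -12.005851503736592 13.083303021043287
23 9 x -10.283050207268408 0.7501343459929262 y -0.4144953079677262 10.735142897405563
35 6 x -6.619599517548477 4.787865350350877 y -1.8367156182294775 2.966579755592439
39 13 x -7.412453005163379 7.426520406183913 y -1.3768338885459743 3.378460187084619
43 9 x -5.707894615711777 14.416752997759378 y -5.243772665325947 2.792467704514175
47 5 x -6.352414324820498 4.7187334434003 y 0.04468486037959269 3.20758988461853
51 5 x -5.349930563266723 3.6591773313836566 y -2.1294276982718205 1.9500124638780973
159 157 [(386, 330), (421, 297), (408, 330)]
```

View pics/near1.png

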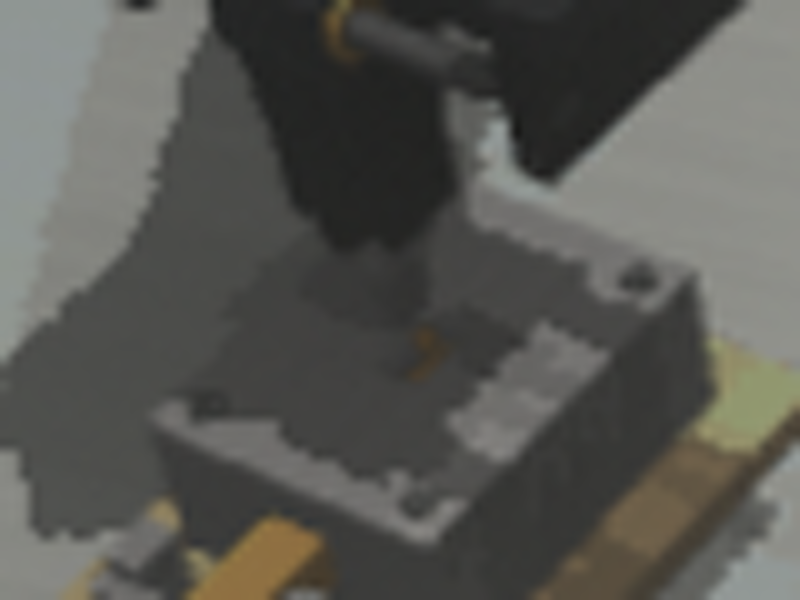

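The keyhole is visible at crop (420,352), just right of and below the bit. That matches the 2.7 mm offset I measured. I'll correct it and let the arm settle.

{"fn": "send_rows", "kwargs": {
  "commands": [
    [[0, 0.1, -0.2, 1.1, 2.7, 4, 255], [0, 0.1, -0.2, 1.1, 2.7, 4, 255], [0, 0.1, -0.2, 1.1, 2.7, 4, 255], [0, 0.1, -0.2, 1.1, 2.7, 4, 255], [0, 0.1, -0.2, 1.1, 2.7, 4, 255]]
  ]
}}

```text
t: 7.55
tcp_pos: [0.5711, -0.1641, 0.1084]
tool_rot: [[-0.979, 0.203, -0.002], [0.203, 0.979, -0.002], [0.001, -0.002, -1.0]]
contact_force: [0.1, 0.6, -1.5]
width: 0.115
grip_force: 30.0
```

```bash
python3 -c "
from h import *
go([.572,-.164,.0955],168.3)"
```

```text
t 7.55 pos [ 0.5711 -0.1641  0.1084] yaw 168.27 q7 1.15 F [ 0.1  0.6 -1.5] w 0.115 grip 30.0
 az -0.03 shift [-0.9  0.3 12.9] tilt fix [-0.12 -0.07  0.  ]
```

Now the descent into the keyhole, to roughly 9 mm deep.

{"fn": "send_rows", "kwargs": {
  "commands": [
    [[0, 0, 0, -0.6, 0.3, 2, 255], [0, 0, 0, -0.6, 0.3, 4, 255], [0, 0, 0, -0.6, 0.3, 6, 255], [0, 0, 0, -0.6, 0.3, 8, 255], [0, 0, 0, -0.6, 0.3, 10, 255], [0, 0, 0, -0.6, 0.3, 11, 255], [0, 0, 0, -0.6, 0.3, 11, 255], [0, 0, 0, -0.6, 0.3, 11, 255]]
  ]
}}

```text
t: 8.35
tcp_pos: [0.5716, -0.1648, 0.0973]
tool_rot: [[-0.979, 0.204, -0.002], [0.204, 0.979, -0.003], [0.001, -0.003, -1.0]]
contact_force: [0.2, -3.6, -1.2]
width: 0.112
grip_force: 30.0
```

```bash
python3 -c "
from h import *
go([.572,-.164,.0785],168.3);print(get_obs()['wrist_torque'])"
```

```text
t 8.35 pos [ 0.5716 -0.1648  0.0973] yaw 168.24 q7 1.14 F [ 0.2 -3.6 -1.2] w 0.112 grip 30.0
 az -0.06 shift [-0.3  0.9 18.8] tilt fix [-0.18 -0.07  0.  ]
[-0.88210683 -0.11384694 -0.01368756]
```

It went in: the tip is 8 mm deep with no vertical force. The wall pushes −3.6 N in y, so I'll ease about 1 mm that way and push on.

{"fn": "send_rows", "kwargs": {
  "commands": [
    [[-0.1, 0, 0, 0, -1, 0, 255], [-0.1, 0, 0, 0, -1, 1.5, 255], [-0.1, 0, 0, 0, -1, 3, 255], [-0.1, 0, 0, 0, -1, 4.5, 255], [-0.1, 0, 0, 0, -1, 6, 255], [-0.1, 0, 0, 0, -1, 7.5, 255], [-0.1, 0, 0, 0, -1, 9, 255], [-0.1, 0, 0, 0, -1, 9, 255]]
  ]
}}

```text
t: 9.15
tcp_pos: [0.5718, -0.1648, 0.0889]
tool_rot: [[-0.979, 0.203, -0.001], [0.203, 0.979, -0.0], [0.001, -0.001, -1.0]]
contact_force: [-1.0, -2.9, 4.0]
width: 0.112
grip_force: 30.0
```

```bash
python3 -c "
from h import *
go([.572,-.164,.0785],168.3);print(get_obs()['wrist_torque'])"
```

```text
t 9.15 pos [ 0.5718 -0.1648  0.0889] yaw 168.29 q7 1.14 F [-1.  -2.9  4. ] w 0.112 grip 30.0
 az -0.01 shift [-0.1  0.8 10.4] tilt fix [-0.03 -0.03  0.  ]
[-0.58573911  0.08796071 -0.01669606]
```

{"fn": "send_rows", "kwargs": {
  "commands": [
    [[0, 0, 0, 0, -0.8, 1.5, 255], [0, 0, 0, 0, -0.8, 3, 255], [0, 0, 0, 0, -0.8, 4.5, 255], [0, 0, 0, 0, -0.8, 6, 255], [0, 0, 0, 0, -0.8, 7.5, 255], [0, 0, 0, 0, -0.8, 9, 255], [0, 0, 0, 0, -0.8, 10.5, 255], [0, 0, 0, 0, -0.8, 11.5, 255], [0, 0, 0, 0, -0.8, 11.5, 255]]
  ]
}}

```text
t: 10.05
tcp_pos: [0.5719, -0.1648, 0.0783]
tool_rot: [[-0.979, 0.203, -0.0], [0.203, 0.979, -0.0], [0.0, -0.0, -1.0]]
contact_force: [-3.3, -1.2, 10.4]
width: 0.112
grip_force: 30.0
```

```bash
python3 -c "
from h import *
go([.572,-.164,.0785],168.3);print(get_obs()['wrist_torque'])"
```

```text
t 10.05 pos [ 0.5719 -0.1648  0.0783] yaw 168.31 q7 1.13 F [-3.3 -1.2 10.4] w 0.112 grip 30.0
 az 0.01 shift [ 0.   0.9 -0.2] tilt fix [-0.01 -0.02 -0.  ]
[-0.33951517  0.56392717  0.0028459 ]
```

{"fn": "send_rows", "kwargs": {
  "commands": [
    [[0, 0, 0, 0.7, -0.2, 1, 255], [0, 0, 0, 0.7, -0.2, 2, 255], [0, 0, 0, 0.7, -0.2, 3, 255], [0, 0, 0, 0.7, -0.2, 3, 255]]
  ]
}}

```text
t: 10.45
tcp_pos: [0.5719, -0.1648, 0.0782]
tool_rot: [[-0.979, 0.203, 0.001], [0.203, 0.979, -0.002], [-0.001, -0.002, -1.0]]
contact_force: [-7.3, -1.5, 28.1]
width: 0.109
grip_force: 30.0
```

```bash
python3 -c "
from h import *
go([.572,-.164,.0785],168.3);print(get_obs()['wrist_torque'])"
```

```text
t 10.45 pos [ 0.5719 -0.1648  0.0782] yaw 168.3 q7 1.13 F [-7.3 -1.5 28.1] w 0.109 grip 30.0
 az 0.0 shift [ 0.1  0.8 -0.3] tilt fix [-0.1   0.07 -0.  ]
[-0.27896796  1.73043798 -0.01210655]
```

There's a hard stop at TCP z 78.2 mm with 28 N, which puts the collar on the case top, 27 mm deep. Keeping the push on, I'll turn clockwise (+z of the tool).

{"fn": "send_rows", "kwargs": {
  "commands": [
    [[0, 0, 5, 0, 0, -0.5, 255], [0, 0, 13, 0, 0, -0.5, 255], [0, 0, 21, 0, 0, -0.5, 255], [0, 0, 29, 0, 0, -0.5, 255], [0, 0, 37, 0, 0, -0.5, 255], [0, 0, 44, 0, 0, -0.5, 255], [0, 0, 50, 0, 0, -0.5, 255], [0, 0, 50, 0, 0, -0.5, 255]]
  ]
}}

```text
t: 11.25
tcp_pos: [0.5719, -0.1655, 0.0782]
tool_rot: [[-0.473, 0.881, 0.001], [0.881, 0.473, -0.002], [-0.003, -0.0, -1.0]]
contact_force: [-6.5, -2.3, 23.1]
width: 0.114
grip_force: 30.0
```

```bash
python3 -c "
from h import *
go([.572,-.1648,.0782],168.3-94.5);print(get_obs()['wrist_torque'])"
```

```text
t 11.25 pos [ 0.5719 -0.1655  0.0782] yaw 118.21 q7 0.39 F [-6.5 -2.3 23.1] w 0.114 grip 30.0
 az 44.41 shift [ 0.6  0.4 -0. ] tilt fix [-0.    0.16 -0.  ]
[-0.45324612  1.45393778  0.04706051]
```

{"fn": "send_rows", "kwargs": {
  "commands": [
    [[0, 0, 7, 0, 0, 0, 255], [0, 0, 14, 0, 0, 0, 255], [0, 0, 21, 0, 0, 0, 255], [0, 0, 28, 0, 0, 0, 255], [0, 0, 35, 0, 0, 0, 255], [0, 0, 41, 0, 0, 0, 255], [0, 0, 44, 0, 0, 0, 255], [0, 0, 46, 0, 0, 0, 255], [0, 0, 46, 0, 0, 0, 255]]
  ]
}}

```text
t: 12.15
tcp_pos: [0.5715, -0.1656, 0.0782]
tool_rot: [[0.304, 0.953, 0.001], [0.953, -0.304, -0.002], [-0.002, 0.001, -1.0]]
contact_force: [-7.3, -2.5, 25.2]
width: 0.112
grip_force: 30.0
```

```bash
python3 - <<'E'
from h import *
go([.572,-.1648,.0782],168.3-94.5);print(get_obs()['wrist_torque'])
f=lambda im,u,v:cv2.resize(im[v:v+60,u:u+80],(400,300),interpolation=cv2.INTER_CUBIC)
s,_=read_camera('scene');t,_=read_camera('top')
save('turn1',np.hstack([f(s,117,140),f(t,314,150)]))
E
```

```text
t 12.15 pos [ 0.5715 -0.1656  0.0782] yaw 72.3 q7 -0.28 F [-7.3 -2.5 25.2] w 0.112 grip 30.0
 az -1.5 shift [ 0.9  0.2 -0. ] tilt fix [0.07 0.09 0.  ]
[-0.38190916  1.69463614  0.0871592 ]
```

View pics/turn1.png

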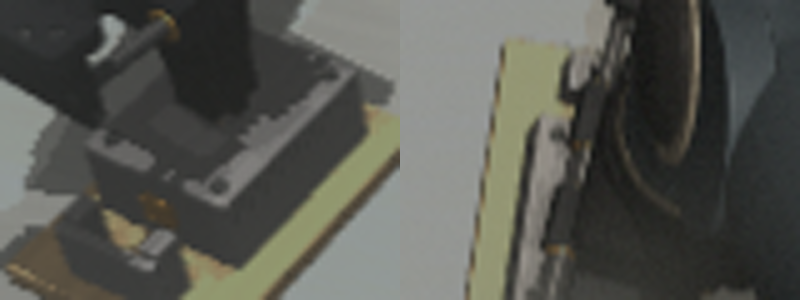

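The bolt is drawn out of the keeper: the brass is now only at the case face, crop (155,210). The torque of 0.087 N m is still only spring-level, so I'll turn a few degrees more to be sure of the stop.

{"fn": "send_rows", "kwargs": {
  "commands": [
    [[0, 0, 2, 0, 0, 0, 255], [0, 0, 4, 0, 0, 0, 255], [0, 0, 6, 0, 0, 0, 255], [0, 0, 6, 0, 0, 0, 255]]
  ]
}}

```text
t: 12.65
tcp_pos: [0.5715, -0.1656, 0.0781]
tool_rot: [[0.401, 0.916, 0.001], [0.916, -0.401, -0.002], [-0.001, 0.001, -1.0]]
contact_force: [-7.0, -1.0, 25.8]
width: 0.115
grip_force: 30.0
```

```bash
python3 -c "
from h import *
go([.572,-.1648,.0782],168.3-94.5);print(get_obs()['wrist_torque'])"
```

```text
t 12.65 pos [ 0.5715 -0.1656  0.0781] yaw 66.34 q7 -0.37 F [-7.  -1.  25.8] w 0.115 grip 30.0
 az -7.46 shift [ 0.9  0.1 -0.1] tilt fix [0.08 0.07 0.  ]
[-0.32366448  1.75905793  0.30695199]
```

Torque has jumped to 0.31 N m, which is the stop. I'll hold briefly and confirm it stays.

{"fn": "send_rows", "kwargs": {
  "commands": [
    [[0, 0, -1, 0, 0, 0, 255], [0, 0, -1, 0, 0, 0, 255], [0, 0, -1, 0, 0, 0, 255], [0, 0, -1, 0, 0, 0, 255], [0, 0, -1, 0, 0, 0, 255], [0, 0, -1, 0, 0, 0, 255]]
  ]
}}

```text
t: 13.25
tcp_pos: [0.5715, -0.1656, 0.0782]
tool_rot: [[0.385, 0.923, 0.001], [0.923, -0.385, -0.001], [-0.001, 0.001, -1.0]]
contact_force: [-7.5, -0.3, 25.2]
width: 0.108
grip_force: 30.0
```

```bash
python3 - <<'E'
from h import *
go([.572,-.1648,.0782],168.3-94.5);T=get_obs()['wrist_torque'];print(T)
s,D=read_camera('scene');save('turn2',cv2.resize(s[140:200,117:197],(800,600),interpolation=cv2.INTER_CUBIC))
E
```

```text
t 13.25 pos [ 0.5715 -0.1656  0.0782] yaw 67.33 q7 -0.35 F [-7.5 -0.3 25.2] w 0.108 grip 30.0
 az -6.47 shift [ 0.9  0.1 -0. ] tilt fix [0.07 0.05 0.  ]
[-0.29789002  1.78652527  0.20639606]
```

View pics/turn2.png

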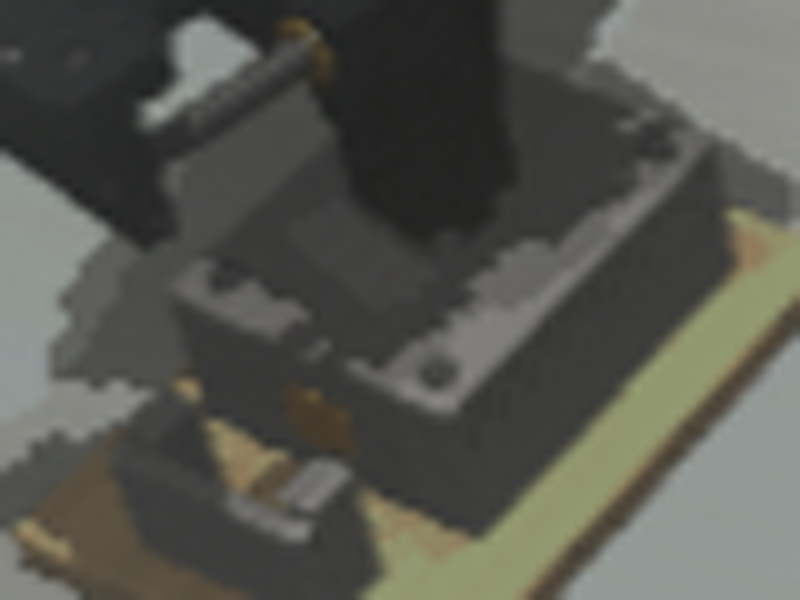

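The brass bolt face is flush with the case at crop (320,420) and the keeper is empty. The turn is held steadily at the stop (0.21 N m, above the 0.11 N m spring), and the push-down is 25 N. Handing in.

```bash
python3 -c "
from station import *
print(job_done())"
```

```text
the job is handed in; nothing more can be done
None
```

I handed the job in at about 13 s: the key is fully home in the rim latch lock and turned clockwise to its stop, with the bolt drawn clear of the keeper and the gripper still holding it there; the pipe fittings were not touched.

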